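# Clear the tube cut-off jig and hold its sprung length stop at the set mark

## Robot

A 6-joint arm with a two-finger parallel gripper is mounted at the origin on the work surface. World frame = base frame: x ahead of the robot, y to its left, z up, the work surface at z = 0. Lengths are in m, angles in rad, forces in N, time in s.
With the tool pointing down it reaches from about 0.275 to 0.975 m from the base axis. Payload 8.4 kg.
Tool frame: the origin (TCP) lies on the centre line of the jaws, within the pads' length; the fingertips stand 17 mm ahead of it and the grasp point (between the pads) lies 2 mm behind it; x points along the fingers, z is the direction in which the jaws open and shut, and the axes are right-handed (so a half turn about x gives the same grasp; the last joint's range is limited). The gripper opens to 92 mm and grips with 3 to 60 N. Pads are 20 mm wide; open, the fingers measure 128 mm over their backs; the gripper's body (75 mm by 189 mm) begins 69 mm behind the grasp point.
Start: joints at [-1.252, 0.353, 1.633, -0, 1.155, -0.002], TCP at [0.197, -0.593, 0.232] pointing down, gripper open.
Joint ranges: [-2.63, 2.63], [-0.92, 2.1], [0.06, 2.66], [-1.3, 4.44], [0, 2.69], [-3.02, 3.02]. Speed limits (rad/s): [2.22, 2.22, 2.79, 3.14, 3.14, 3.14].

## Interface

Orientations are given as a 3x3 rotation matrix whose columns are the frame's x, y, z axes.
In Python, from bench import manip, optics gives the robot as it stands.
- The arm moves only by the tool step_arm, never from a script. Its argument "rows" is one flat list of numbers, 7 for each row, row after row: the opening, from -1 (shut) to 1 (fully open), then the shift along the tool's x, y, z in cm, then the turn, a rotation vector about the tool's x, y, z in degrees. In form: [gripper, tx, ty, tz, ax, ay, az, gripper, tx, ty, tz, ax, ay, az, ...]. A call has 1 to 12 rows; each row is the pose to reach, as a shift and turn from the pose measured when the call began, along the tool's axes at that moment; what a row does not reach only later rows make up. A row lasts 1/8 s, in which the tool goes at most 62.5 mm and 10.7 degrees, less where a joint would pass 70% of its speed; a pose out of reach is approached as far as the arm can. A call with a gripper value outside its range is refused whole. The fingers move at their own pace and stop on an object; "squeeze" is the grip in N (left out, the last holds). Time passes only in rows, so rows that repeat a pose let the fingers close. It gives the time, the measured TCP pose, the force and the opening at its end, in the units of the state.
- manip.get_state(): the state, without advancing time (a new reading comes with each control period).
- optics.snapshot(name): name is "scene" or "top"; returns (picture, depth): 384x512x3 uint8, red, green, blue; 384x512 float32, m along the optical axis (not along the pixel's ray), 0 where there is no reading.
- optics.camera_params(name): a dict with "mtx" (3x3 intrinsics, pixels), "origin" and "attitude" of the camera in the world. Camera axes: x right, y down, z forward; pixel columns grow to the right and rows downward; lengths in m; the calibration is good to about 2 mm. A picture is of the moment at which its call begins. camera_params takes no time and is no camera call.
- manip.hand_in(): hands the job in, once; it reports no verdict.
The state is a dict: "t": time; "joints": joint angles; "joint_velocities": joint speeds; "tau": joint torques, N m; "tool_pos": TCP position; "tcp_rot": TCP orientation; "wrist_force": force on the tool from outside, world axes, zero at the start; "ft_torque": the same for the moment, N m; "finger_gap": opening from 0.0 (shut) to 1.0 (fully open).
Only numpy, scipy, OpenCV 4.12 (cv2) and the standard library are available. Lean on these libraries where they do the work, as an engineer would, in place of code of your own. Each camera call takes 0.05 s, during which the arm holds its last target.

## Task

Get the tube cut-off jig ready for the next cut: with the block brush held in the gripper, sweep the four off-cuts off the white bed into the jig's steel catch tray without touching them with the gripper or arm, then stand the brush back on its grey pad and let go of it. Then take the black plate on the end of the sprung telescoping stop rod and pull it out until the pointer stands opposite the small dark index tab on the scale rail, within the tab's width, and finish while still holding it there against the spring. Do not shift the index tab, and leave the amber bottle, jar, beaker, white case and spanner where they are.

Things in the scene. Friction and masses are not known exactly. Their poses are not given: they have to be found in the camera images.
- jig: Tube cut-off jig, fixed. Origin on the bench under the bed, z up. White bed top 50 mm up, x -90 to +120, y -115 to +115 mm; its -x edge is open over the catch tray. At its +y edge a lip 60 mm tall and, to y +149 mm, guide cheeks 74 mm tall. Scale rail on its far edge, x +106 to +120 mm, top 72 mm up. Rod barrel, 28 mm thick, at x 0 from y -140 (mouth) to -300 mm, axis 72 mm up
- tray_mid (a point): Middle of the floor of the jig's open steel catch tray, which runs along the bed's -x edge: jig x -200 to -90 mm, y -115 to +115 mm, floor 6 mm and walls 36 mm above the bench, so lower than the bed. Axes as the jig's
- stop_grip (a point): Grip point on the axis of the black upright plate that ends the sprung rod; plate 26 (x) by 14 (y) by 62 mm tall, top 16 mm above and underside 46 mm below this point, axes as the jig's. At rest at jig x 0, y -75 mm, 58 mm clear of the barrel, 4 mm over the bed. Upper 34 mm free to grip from above; the 12 mm rod enters its -y face lower, and a thin pointer arm reaches 95 mm in +x, 18 to 23 mm below
- stop_rod (a joint): How far the rod is pulled out, m: 0 at rest, up to 0.13, growing in the jig's +y direction. The inner spring pulls it back with about 2.8 N at 0 rising by 0.7 N per 10 mm; let go, it springs home
- pointer_tip (a point): Tip of the pointer on the black plate: moves with the rod, axes parallel to the jig's
- index_tab (a joint): Where the index tab is clamped on the scale rail, m: pulling the rod until joint stop_rod reads the same value puts the pointer opposite the tab's middle. Between 0.05 and 0.095
- index_mark (a point): Middle of the near edge of the index tab (a dark steel tab 10 mm wide along y, with a small upright lug, on the scale rail; top 86 mm above the bench); axes parallel to the jig's. The pointer is on the mark when pointer_tip and index_mark have the same jig y
- brush: Block brush standing on its bristles. Origin at its centre, half-way up: bristle ends 36 mm below, top 36 mm above. Long axis y. Stiff bristle block 28 x 130 mm (x, y), 30 mm tall; wooden back 34 x 136 mm, 6 mm below to 6 mm above the origin; on top a wooden ridge grip 22 mm (x) by 70 mm (y), 6 to 36 mm above the origin, gripped across its 22 mm. About 160 g
- brush_pad: Flat grey pad on the bench, 140 x 170 x 4 mm, fixed, origin at the centre of its underside; the brush starts and ends on it
- offcut1: Steel tube off-cut lying on the bed: ring 22 mm across, 16 mm tall, about 25 g, origin at its centre
- offcut2: Tan plastic rod off-cut: disc 22 mm across, 14 mm tall, about 15 g, origin at its centre
- offcut3: Dark steel bar off-cut: block 20 x 16 x 16 mm, about 30 g, origin at its centre
- offcut4: Tan plastic bar off-cut: block 18 x 18 x 14 mm, about 15 g, origin at its centre
- reagent: Bystander, not to be disturbed: amber glass bottle, 70 mm across, 150 mm tall; origin at the centre of its underside
- jar: Bystander, not to be disturbed: small clear jar with white lid, 52 mm across, 65 mm tall; origin at the centre of its underside
- beaker: Bystander, not to be disturbed: open glass beaker, 72 mm across, 90 mm tall; origin at the centre of its underside
- cap_case: Bystander, not to be disturbed: low white plastic case, 70 x 100 x 35 mm; origin at the centre of its underside
- spanner: Bystander, not to be disturbed: flat steel spanner, 150 mm long, lying on the bench; origin at the centre of its underside
Things that resemble listed ones, but are neither listed nor needed, are in the scene too. Of the things that look like the brush, take the one that is farthest to the robot's right at the start.

How it is judged:
By the outcome, as a careful person would: the job done as asked, in the order asked, and still so for the second after the job is handed in, while the arm keeps its last pose, push and grip.
It also fails if it takes over 58 s, if anything falls off the work surface, if the arm or the gripper's body presses on something with over 40 N, if the wrist force passes 120 N, or if a joint passes its speed limit or range.

## Working session

There is one attempt and no reset: what is moved stays moved. The work goes in short steps, Python scripts to look and compute and a tool call to move; the robot and the scene stay as the last step left them, time stands still between calls to the robot, and variables do not carry over. Pictures are saved under pics/ and viewed, and the job is handed in when it is done.

Besides the shell and the picture viewer there is one more tool, called as name(argument=value, ...) on one line, values as JSON. step_arm: Moves the arm, as the interface text tells. Its arguments: {"type":"object","properties":{"rows":{"type":"array","items":{"type":"number"}},"squeeze":{"type":"number"}},"required":["rows"]}

```bash
ls; mkdir -p pics; cat > h.py <<'E'
import numpy as np, cv2
from bench import manip, optics
def snap(name,tag):
    im,d=optics.snapshot(name); np.savez(f'pics/{tag}.npz',im=im,d=d)
    cv2.imwrite(f'pics/{tag}.png',cv2.resize(im[:,:,::-1],None,fx=1.5,fy=1.5)); return im,d
def load(tag):
    z=np.load(f'pics/{tag}.npz'); return z['im'],z['d']
def crop(tag,u0,v0,u1,v1,f,out):
    im,_=load(tag); cv2.imwrite(f'pics/{out}.png',cv2.resize(im[v0:v1,u0:u1,::-1],None,fx=f,fy=f,interpolation=cv2.INTER_CUBIC))
def cam(name):
    p=optics.camera_params(name); return np.array(p['mtx']),np.array(p['origin']),np.array(p['attitude'])
def ray(name,u,v):
    K,o,R=cam(name); return o,R@np.linalg.solve(K,[u,v,1])
def at_z(name,u,v,z):
    o,r=ray(name,u,v); return o+r*(z-o[2])/r[2]
def dep(name,d,u,v):
    o,r=ray(name,u,v); return o+r*d[int(round(v)),int(round(u))]
def proj(name,P):
    K,o,R=cam(name); c=K@(R.T@(np.asarray(P)-o)); return c[:2]/c[2]
E
python3 - <<'E'
from h import *
snap('top','t0'); snap('scene','s0')
for n in('top','scene'):
    p=optics.camera_params(n); print(p)
print(manip.get_state())
E
```

```text
pics
{'mtx': array([[376.83141135,   0.        , 255.39412029],
       [  0.        , 376.83141135, 189.76466115],
       [  0.        ,   0.        ,   1.        ]]), 'origin': array([0.23054317, 0.10012865, 1.41870407]), 'attitude': array([[ 0.00104099, -0.98024705,  0.19777419],
       [-0.99993445,  0.00123465,  0.01138264],
       [-0.01140198, -0.19777307, -0.98018152]])}
{'mtx': array([[363.90562046,   0.        , 254.64171714],
       [  0.        , 363.90562046, 189.03514929],
       [  0.        ,   0.        ,   1.        ]]), 'origin': array([ 1.15877139, -0.3157429 ,  1.12263981]), 'attitude': array([[ 0.54557844,  0.67910713, -0.49107807],
       [ 0.83792714, -0.43160553,  0.33405805],
       [ 0.01490919, -0.59374251, -0.80451696]])}
{'t': 0.1, 'joints': array([-1.25240689e+00,  3.53549391e-01,  1.63410037e+00, -4.84433884e-06,
        1.15520604e+00, -2.39543424e-03]), 'joint_velocities': array([-0.0016629 , -0.00135477, -0.00183779, -0.00028996, -0.0017963 ,
       -0.00152897]), 'tau': array([ 4.13043599e-04, -5.94907486e+01, -3.34929979e+01,  6.98793260e-02,
        1.83859211e-02, -4.08736503e-05]), 'tool_pos': array([ 0.19692962, -0.59268843,  0.23093981]), 'tcp_rot': array([[-3.99621550e-04,  9.48987615e-01,  3.15313094e-01],
       [ 1.19827529e-03,  3.15313347e-01, -9.48986858e-01],
       [-9.99999202e-01, -1.40370938e-06, -1.26315442e-03]]), 'wrist_force': array([-0.30136355, -0.46465244, -0.91848399]), 'ft_torque': array([ 0.00477353, -0.07495539, -0.00704969]), 'finger_gap': 1.001734353831223}
```

View pics/t0.png

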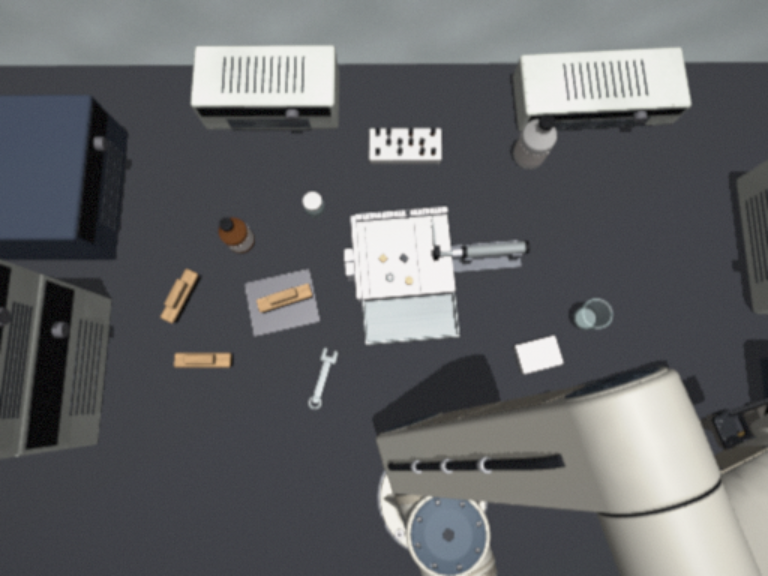

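View pics/s0.png

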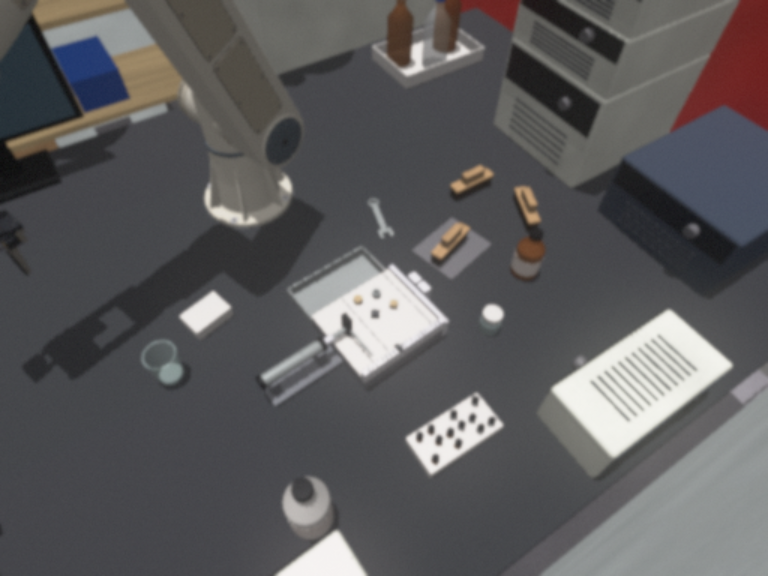

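The top picture shows three brush-like blocks at (284,298), (180,296) and (203,360) in the 1.5x image. The one at (284,298) is farthest to the robot's right and stands on the grey pad, so it is the brush meant. I'll confirm it in enlarged crops.

```bash
python3 - <<'E'
from h import *
crop('t0',150,125,370,290,3.6,'t0a'); crop('t0',225,130,315,235,5.7,'t0b'); crop('s0',180,130,340,260,5,'s0a')
E
```

```text
(no output)
```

View pics/t0a.png

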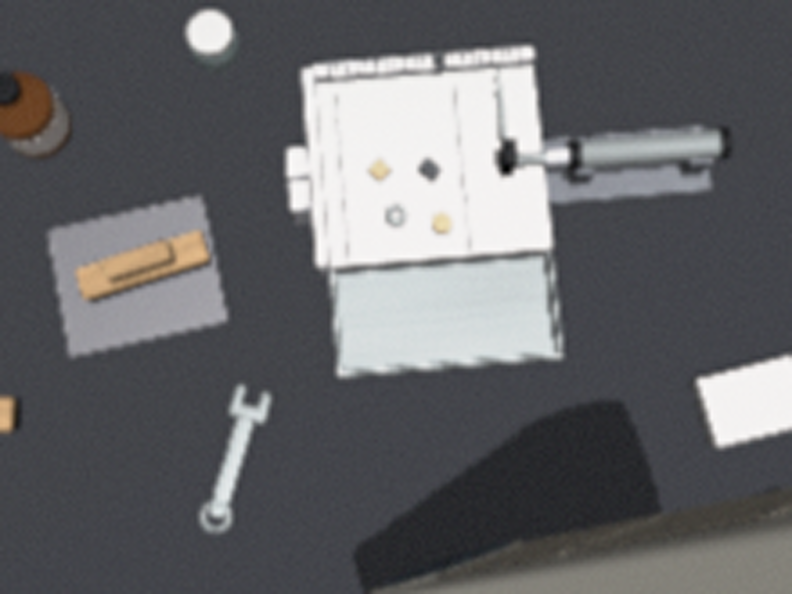

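View pics/t0b.png

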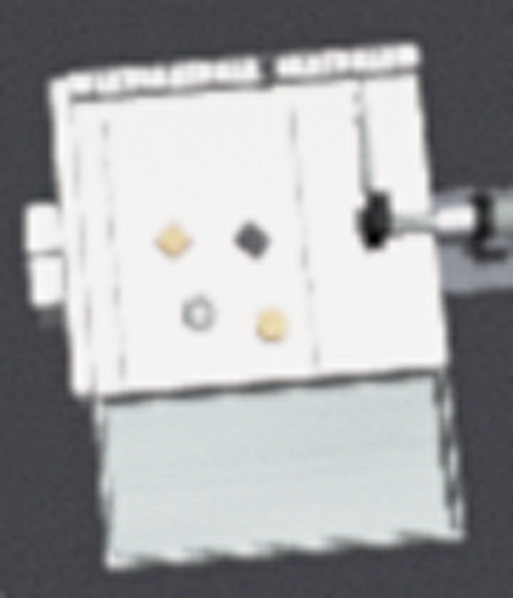

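View pics/s0a.png

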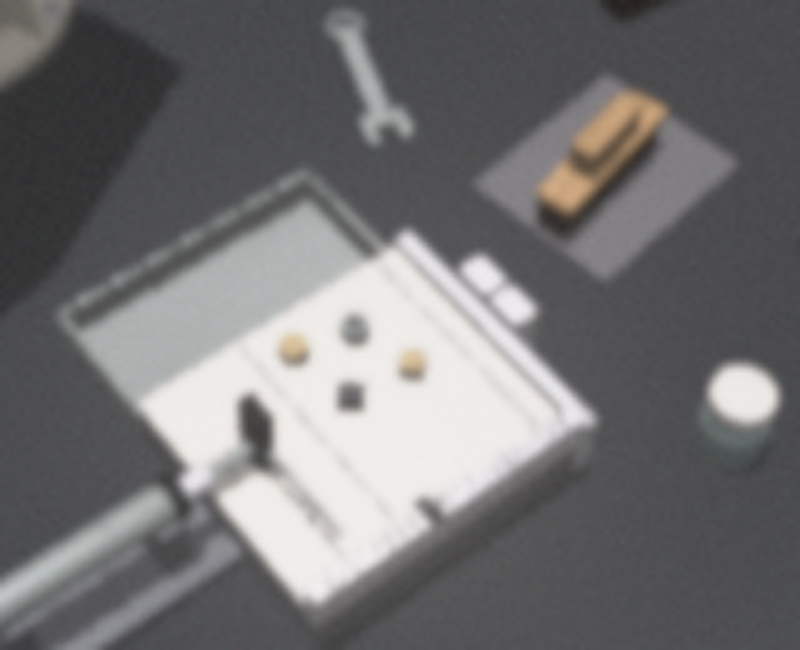

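```bash
cat >> h.py <<'E'
def cb(x,y,f=5.7,u0=225,v0=130): return (x+.5)/f-.5+u0,(y+.5)/f-.5+v0
def fit(pts,th0,o0):
    from scipy.optimize import least_squares
    # pts: cam,u,v,local xyz
    def res(q):
        c,s=np.cos(q[2]),np.sin(q[2]);r=[]
        for n,u,v,(a,b,z) in pts:
            r+=list(proj(n,[q[0]+c*a-s*b,q[1]+s*a+c*b,z])-[u,v])
        return np.array(r)
    s=least_squares(res,[*o0,th0],loss='soft_l1'); return s.x,res(s.x).reshape(-1,2)
E
python3 - <<'E'
from h import *
T='top';S='scene'
P=[(445,368,-.09,-.115,.05),(418,48,.12,-.115,.072),(463,538,-.2,-.115,.036),(107,567,-.2,.115,.036)]
pts=[(T,*cb(a,b),(x,y,z)) for a,b,x,y,z in P]
P2=[(138,402,-.09,-.115,.05),(60,313,-.2,-.115,.036),(305,172,-.2,.115,.036),(312,603,.12,-.115,.072)]
pts2=[(S,*cb(a,b,5,180,130),(x,y,z)) for a,b,x,y,z in P2]
for p in (pts,pts2,pts+pts2):
    q,r=fit(p,0.05,[.45,.1]); print(q,np.degrees(q[2]));print(r.round(1).tolist())
c,s=np.cos(q[2]),np.sin(q[2]);R=np.array([[c,-s],[s,c]])
def j(p): return (R.T@(p[:2]-q[:2])*1000).round(1)
for n,a,b,z in [('plasblk',173,238,.064),('dark',252,238,.066),('ring',200,311,.066),('disc',271,323,.064),('tab',268,75,.086)]:
    print(n,j(at_z(T,*cb(a,b),z)))
for n,a,b,z in [('plasblk',412,360,.064),('dark',350,392,.066),('ring',354,325,.066),('disc',292,345,.064),('tab',430,505,.08)]:
    print(n,j(at_z(S,*cb(a,b,5,180,130),z)))
# brush
im,d=load('t0')
for a,b in [(145,262),(90,285),(200,245),(55,230),(60,350)]:
    print((a,b),dep(T,d,*cb(a,b,3.6,150,125)).round(4))
P=[(204,196,.07,-.085,.004),(48,230,.07,.085,.004),(70,357,-.07,.085,.004),(229,321,-.07,-.085,.004)]
print(fit([(T,*cb(a,b,3.6,150,125),(x,y,z)) for a,b,x,y,z in P],.1,[.3,.3]))
# brush mask
pt=[]
for v in range(170,215):
  for u in range(160,215):
    p=dep(T,d,u,v)
    if .04<p[2]<.12: pt.append(p)
pt=np.array(pt);
for lo,hi in((.04,.06),(.066,.1)):
    m=pt[(pt[:,2]>lo)&(pt[:,2]<hi)]; r=cv2.minAreaRect(m[:,:2].astype(np.float32)*1000); print(len(m),m.mean(0),np.median(m[:,2]),r)
E
```

```text
[0.57098399 0.06206085 0.08033428] 4.6028150217871335
[[0.4, -0.1], [-0.1, -0.0], [-0.1, 0.1], [-0.1, 0.0]]
[0.5718717  0.05994372 0.07760227] 4.446282303385501
[[-0.3, 0.1], [-0.8, -0.1], [0.7, -0.5], [0.3, 0.2]]
[0.57137585 0.06104514 0.07871453] 4.510010191507466
[[0.6, -0.2], [0.2, -0.1], [0.1, 0.0], [0.1, -0.1], [-0.1, -0.1], [-0.6, -0.3], [0.8, -0.7], [0.6, -0.0]]
plasblk [ 6.6 56.2]
dark [1.9 5.2]
ring [-43.7  42.7]
disc [-54.8  -2.3]
tab [104.7 -13.5]
plasblk [ 5.6 54.4]
dark [1.8 2.3]
ring [-42.1  39.1]
disc [-55.7  -5.6]
tab [111.7 -14.9]
(145, 262) [0.4739 0.3537 0.0737]
(90, 285) [0.4546 0.4141 0.0483]
(200, 245) [0.4967 0.3026 0.0459]
(55, 230) [0.5211 0.4641 0.0047]
(60, 350) [ 0.3936  0.4546 -0.003 ]
(array([0.47209969, 0.37396471, 0.22021008]), array([[-0.0750476 , -0.17823603],
       [-0.09171387, -0.14072175],
       [ 0.08617056,  0.05538545],
       [ 0.07707639,  0.25586123]]))Traceback (most recent call last):
  File "<stdin>", line 25, in <module>
  File "h.py", line 17, in dep
    o,r=ray(name,u,v); return o+r*d[int(round(v)),int(round(u))]
        ~~~^^^^^^^^^^
  File "h.py", line 13, in ray
    K,o,R=cam(name); return o,R@np.linalg.solve(K,[u,v,1])
          ~~~^^^^^^
  File "h.py", line 11, in cam
    p=optics.camera_params(name); return np.array(p['mtx']),np.array(p['origin']),np.array(p['attitude'])
ValueError: time passes only in moves, steps and waits
```

```bash
cat >> h.py <<'E'
import functools
cam=functools.lru_cache(None)(cam)
E
python3 - <<'E'
from h import *
T='top'
im,d=load('t0')
pt=[]
for v in range(170,215):
  for u in range(160,215):
    p=dep(T,d,u,v)
    if .03<p[2]<.12: pt.append(p)
pt=np.array(pt);
for lo,hi in((.04,.058),(.066,.1)):
    m=pt[(pt[:,2]>lo)&(pt[:,2]<hi)]; r=cv2.minAreaRect(m[:,:2].astype(np.float32)*1000); print(len(m),m.mean(0),np.median(m[:,2]),r)
# outline of brush back at z=.046 (top camera) / ridge corners
for n,z,L in (('back',.046,[(76,269),(206,231),(211,259),(88,301)]),('ridge',.076,[(106,270),(174,241),(174,258),(110,284)])):
    q=[at_z(T,*cb(a,b,3.6,150,125),z) for a,b in L]; print(n,np.mean(q,0).round(4),np.array(q)[:,:2].round(4).tolist())
# plate + tab depth
pt=[]
for v in range(150,185):
  for u in range(280,300):
    p=dep(T,d,u,v)
    if p[2]>.09: pt.append(p)
pt=np.array(pt); print(len(pt),pt.mean(0),pt.min(0),pt.max(0))
E
```

```text
206 [0.47425883 0.35942739 0.04726527] 0.04736315814812364 ((477.7267150878906, 362.03240966796875), (35.8502082824707, 135.6317596435547), 18.62601661682129)
124 [0.47628547 0.36131089 0.07576575] 0.07568231509809609 ((477.2314147949219, 361.8766174316406), (23.070608139038086, 69.5038833618164), 18.814537048339844)
back [0.4758 0.3584 0.046 ] [[0.4716, 0.4298], [0.5114, 0.2968], [0.4819, 0.2909], [0.4383, 0.416]]
ridge [0.4722 0.3572 0.076 ] [[0.4653, 0.3923], [0.495, 0.3246], [0.4775, 0.3241], [0.451, 0.3877]]
43 [ 0.54527296 -0.00180574  0.23362796] [ 0.23054317 -0.01950695  0.09052908] [0.59090083 0.10012865 1.41870407]
```

```bash
cat >> h.py <<'E'
from scipy.spatial.transform import Rotation as Ro
def goto(*T, st=None):
    "targets (x,y,z,yaw_deg of tool z), tool down -> shift cm in tool axes, rotvec deg"
    st=st or manip.get_state(); R=st['tcp_rot']; p=st['tool_pos']
    for x,y,z,w in T:
        w=np.radians(w); X=np.array([0,0,-1.]);Z=np.array([np.cos(w),np.sin(w),0]);Y=np.cross(Z,X)
        Rt=np.c_[X,Y,Z]; print((R.T@(np.array([x,y,z])-p)*100).round(2), np.degrees(Ro.from_matrix(R.T@Rt).as_rotvec()).round(2))
JO=np.array([.5712,.0615]);JY=np.radians(4.55)
def jig(x,y): c,s=np.cos(JY),np.sin(JY); return JO+[c*x-s*y,s*x+c*y]
E
python3 - <<'E'
from h import *
goto((.50,-.15,.25,-26),(.4765,.361,.2,19),(.4765,.361,.2,18))
print(jig(.05,.026),jig(-.125,.026))
E
```

```text
[ -1.87  42.72 -32.46] [-4.562e+01 -7.000e-02 -3.000e-02]
[  3.2   56.6  -81.68] [-9.062e+01 -6.000e-02 -6.000e-02]
[  3.2   56.6  -81.68] [-8.962e+01 -6.000e-02 -6.000e-02]
[0.61897987 0.09138451] [0.44453138 0.07750193]
```

step_arm(rows=[1,-0.5,3,-2,-3,0,0,1,-1,7,-5,-7,0,0,1,-1.5,11,-8,-11.5,0,0,1,-1.9,15,-11,-16,0,0,1,-1.9,19,-14,-20,0,0,1,-1.9,23,-17,-24.5,0,0,1,-1.9,27,-20,-28.5,0,0,1,-1.9,31,-23.5,-33,0,0,1,-1.9,35,-27,-37,0,0,1,-1.9,39,-30,-41.5,0,0,1,-1.9,42,-32,-45,0,0,1,-1.9,42.7,-32.5,-45.6,0,0])

```text
t: 1.6
tool_pos: [0.5004, -0.1481, 0.2501]
tcp_rot: [[-0.001, 0.436, 0.9], [0.001, 0.9, -0.436], [-1.0, 0.001, -0.001]]
wrist_force: [0.8, -0.8, 0.7]
finger_gap: 0.999
```

```bash
python3 - <<'E'
from h import *
s=manip.get_state();print(s['tool_pos'],s['joints'],s['t'])
goto((.4765,.361,.16,19))
E
```

```text
[ 0.5004027  -0.14812408  0.25006543] [-2.91424712e-01  1.74168976e-01  1.83088891e+00  1.27350550e-03
  1.13767432e+00  1.59260292e-01] 1.6
[  9.08  44.77 -24.34] [-44.85  -0.05  -0.08]
```

step_arm(rows=[1,0,3,-2,-3,0,0,1,0,7.5,-4,-7.5,0,0,1,0,12,-6.5,-12,0,0,1,0,16.5,-9,-16.5,0,0,1,0,21,-11.5,-21,0,0,1,0,25.5,-14,-25.5,0,0,1,0,30,-16.5,-30,0,0,1,0,34.5,-19,-34.5,0,0,1,1,39,-21.5,-39,0,0,1,4,43,-23.5,-43,0,0,1,7,44.8,-24.3,-44.8,0,0,1,9,44.8,-24.3,-44.8,0,0])

```text
t: 3.1
tool_pos: [0.4767, 0.3612, 0.1589]
tcp_rot: [[-0.002, -0.325, 0.946], [0.0, 0.946, 0.325], [-1.0, 0.001, -0.002]]
wrist_force: [0.5, -0.7, 0.4]
finger_gap: 0.997
```

```bash
python3 - <<'E'
from h import *
snap('top','t1'); snap('scene','s1')
crop('t1',130,120,300,260,4.5,'t1a'); crop('s1',260,110,370,220,5.4,'s1a')
crop('s0',260,130,350,200,8,'s0b')
goto((.4765,.361,.067,19))
E
```

```text
[9.12 0.13 0.16] [-0.09 -0.28  0.02]
```

View pics/t1a.png

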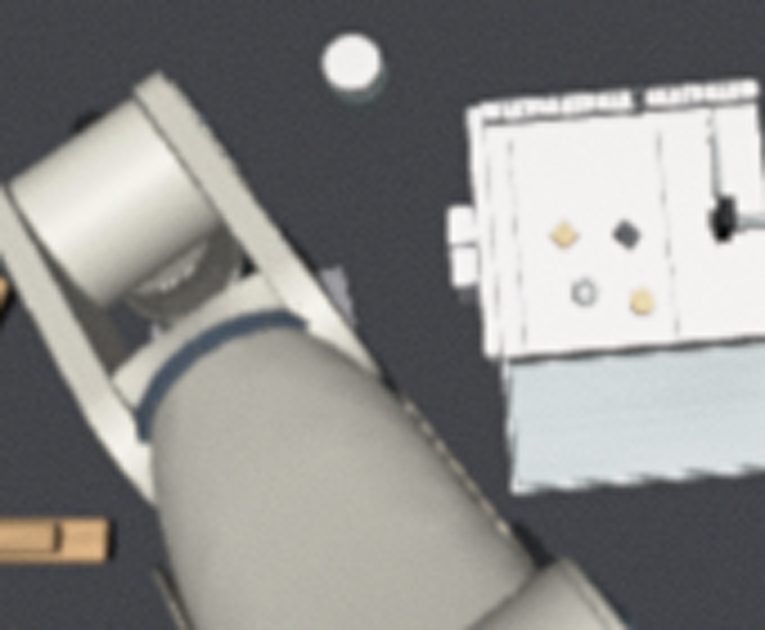

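View pics/s1a.png

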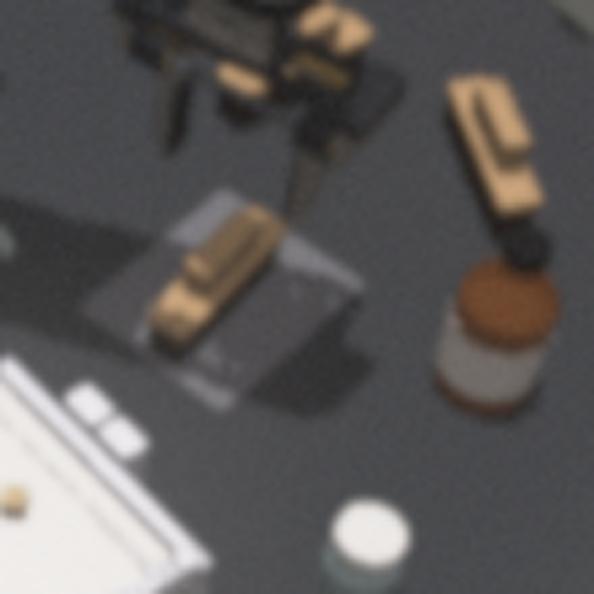

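View pics/s0b.png

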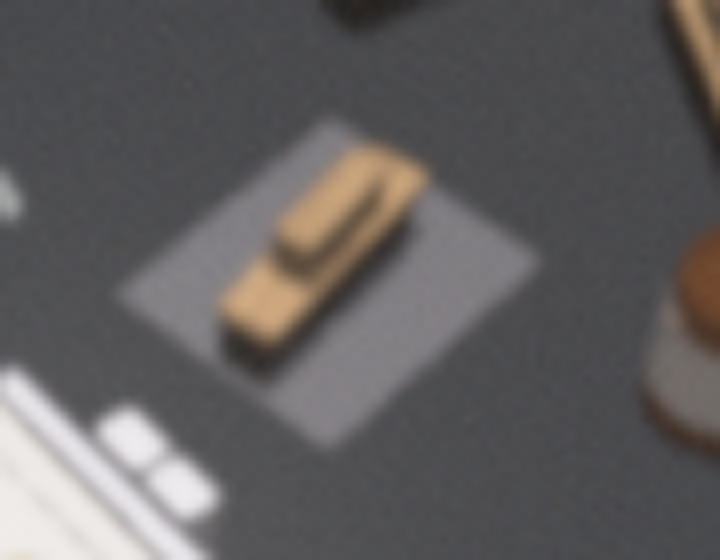

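```bash
python3 - <<'E'
from h import *
print(at_z('scene',*cb(330,202,8,260,130),.076))
print(proj('scene',[.4767,.3612,.076]),cb(232,243,5.4,260,110), cb(330,202,8,260,130))
print(proj('scene',[.4767,.3612,.142]),cb(240,175,5.4,260,110))
E
```

```text
[0.47802088 0.35833289 0.076     ]
[301.19581558 154.29809693] (302.55555555555554, 154.59259259259258) (300.8125, 154.8125)
[303.29208075 142.36884712] (304.037037037037, 142.0)
```

The two cameras agree on the brush within 3 mm, at (0.4767, 0.361), and the fingers straddle the ridge. I'm descending and gripping.

step_arm(rows=[1,2.5,0,0,0,-0.1,0,1,5,0,0,0,-0.2,0,1,7.5,0,0,0,-0.3,0,1,8.8,0,0,0,-0.3,0,1,9.1,0,0,0,-0.3,0,1,9.1,0,0,0,-0.3,0,-1,9.1,0,0,0,-0.3,0,-1,9.1,0,0,0,-0.3,0,-1,9.1,0,0,0,-0.3,0,-1,9.1,0,0,0,-0.3,0,-1,9.1,0,0,0,-0.3,0,-1,9.1,0,0,0,-0.3,0], squeeze=35)

```text
t: 4.7
tool_pos: [0.4754, 0.3593, 0.0671]
tcp_rot: [[0.0, -0.324, 0.946], [-0.0, 0.946, 0.324], [-1.0, -0.0, 0.0]]
wrist_force: [-0.3, 0.0, 0.8]
finger_gap: 0.37
```

```bash
python3 - <<'E'
from h import *
s=manip.get_state();p=s['tool_pos'];print(p,s['wrist_force'],s['finger_gap']*92)
a=jig(.055,.026)
goto((p[0],p[1],p[2]+.09,19),(*a,p[2]+.09,4.5))
E
```

```text
[0.47542394 0.35926884 0.06714092] [-0.27362428  0.03698394  0.81247596] 34.00983462757915
[-9. -0.  0.] [-0.09  0.01  0.02]
[ -8.99 -30.12   5.39] [1.441e+01 1.000e-02 2.000e-02]
```

step_arm(rows=[-1,0,0,0,0,0,0,-1,0,0,0,0,0,0])

```text
t: 4.95
tool_pos: [0.4755, 0.3592, 0.0671]
tcp_rot: [[0.0, -0.324, 0.946], [-0.0, 0.946, 0.324], [-1.0, -0.0, 0.0]]
wrist_force: [-0.0, 0.3, 0.5]
finger_gap: 0.238
```

The gap of 22 mm matches the ridge. I'm lifting and carrying the brush over the far side of the bed.

step_arm(rows=[-1,0,0,0,0,0,0,-1,-2,0,0,0,0,0,-1,-5,0,0,0,0,0,-1,-8.5,-0.5,0,0,0,0,-1,-10,-4,0.7,2,0,0,-1,-10,-8,1.4,4,0,0,-1,-10,-12.5,2.2,6,0,0,-1,-10,-17,3,8,0,0,-1,-10,-21.5,3.8,10,0,0,-1,-10,-26,4.7,12.5,0,0,-1,-10,-29.5,5.3,14.4,0,0,-1,-10,-30.1,5.4,14.4,0,0])

```text
t: 6.45
tool_pos: [0.6246, 0.09, 0.1668]
tcp_rot: [[-0.0, -0.076, 0.997], [-0.001, 0.997, 0.076], [-1.0, -0.001, -0.0]]
wrist_force: [-0.6, -0.1, -1.9]
finger_gap: 0.235
```

```bash
python3 - <<'E'
from h import *
snap('scene','s2');crop('s2',180,90,340,250,4.5,'s2a')
s=manip.get_state();p=s['tool_pos'];print(p,s['wrist_force'],s['finger_gap']*92)
a=jig(.055,.026)
goto((*a,.0671+.0475,4.5),(*jig(-.125,.026),.0671+.0475,4.5))
E
```

```text
[0.62428513 0.09056935 0.16680682] [-0.35927007  0.89623924 -2.98372574] 21.854433733806133
[ 5.22  0.13 -0.02] [-0.08 -0.02  0.03]
[  5.23   0.08 -18.02] [-0.08 -0.02  0.03]
```

View pics/s2a.png

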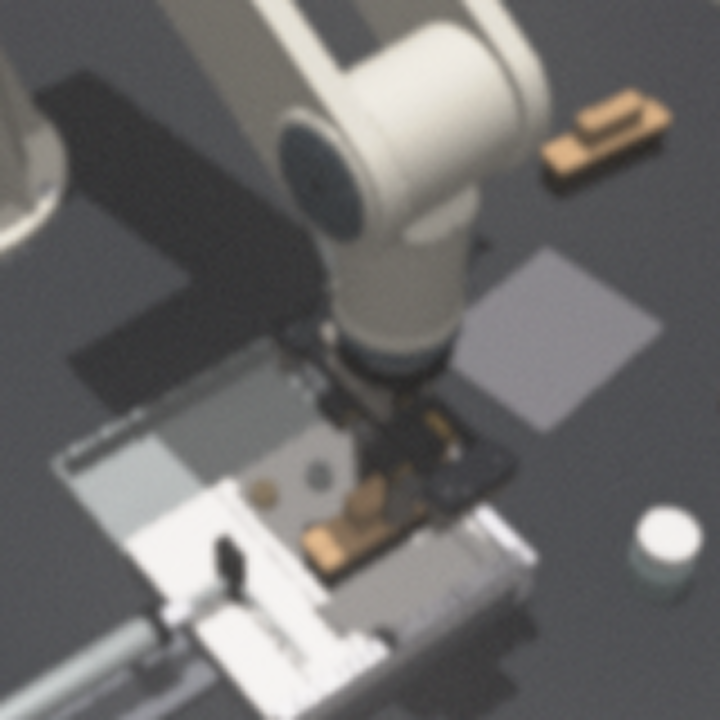

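The brush is level in the grip and on the far side of the off-cuts; the ring and disc are visible at (318,475) and (262,492). I'm lowering it.

step_arm(rows=[-1,1.5,0.1,0,0,0,0,-1,3.2,0.1,0,0,0,0,-1,4.5,0.1,0,0,0,0,-1,5.0,0.1,0,0,0,0,-1,5.2,0.1,0,0,0,0,-1,5.2,0.1,0,0,0,0])

```text
t: 7.25
tool_pos: [0.6244, 0.0916, 0.115]
tcp_rot: [[0.0, -0.077, 0.997], [-0.0, 0.997, 0.077], [-1.0, -0.0, 0.0]]
wrist_force: [0.6, 0.4, -2.3]
finger_gap: 0.244
```

```bash
python3 - <<'E'
from h import *
snap('scene','s3');crop('s3',180,110,300,230,5,'s3a')
s=manip.get_state();p=s['tool_pos'];print(p,s['wrist_force'],s['finger_gap']*92)
goto((*jig(-.125,.026),.0671+.047,4.5))
E
```

```text
[0.62453507 0.09159712 0.11521777] [ 0.15607888 -0.73394977 -2.35563216] 21.801628275596574
[  0.1   -0.02 -18.06] [-0.08  0.02  0.02]
```

View pics/s3a.png

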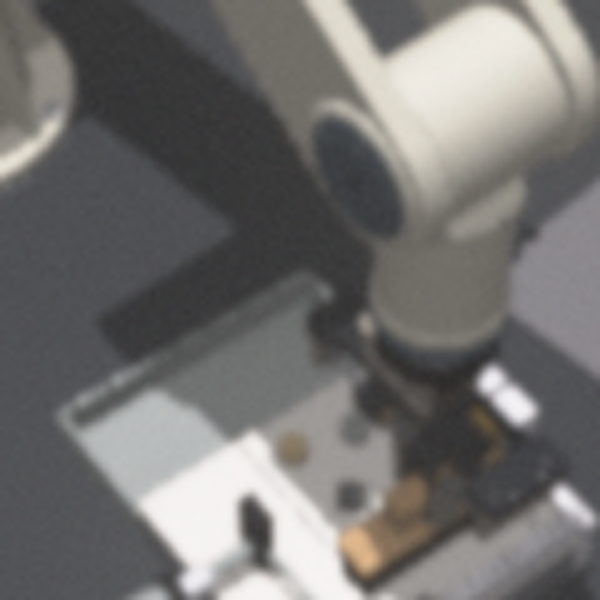

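The brush is behind all four off-cuts and free of bed contact. I'm starting the sweep.

step_arm(rows=[-1,0.1,0,-0.8,0,0,0,-1,0.1,0,-1.8,0,0,0,-1,0.1,0,-2.8,0,0,0,-1,0.1,0,-3.8,0,0,0,-1,0.1,0,-4.8,0,0,0,-1,0.1,0,-5.8,0,0,0,-1,0.1,0,-6.8,0,0,0,-1,0.1,0,-7.8,0,0,0,-1,0.1,0,-8.8,0,0,0,-1,0.1,0,-9.8,0,0,0,-1,0.1,0,-10.8,0,0,0])

```text
t: 8.68
tool_pos: [0.5163, 0.0832, 0.1143]
tcp_rot: [[0.001, -0.077, 0.997], [-0.0, 0.997, 0.077], [-1.0, -0.0, 0.001]]
wrist_force: [1.0, 0.3, -1.3]
finger_gap: 0.238
```

```bash
python3 - <<'E'
from h import *
snap('scene','s4');crop('s4',180,110,300,230,5,'s4a')
s=manip.get_state();p=s['tool_pos'];print(p,s['wrist_force'],s['finger_gap']*92)
goto((*jig(-.13,.026),.0671+.047,4.5))
E
```

```text
[0.51472076 0.08304165 0.11396663] [-0.97854324  0.16613326 -2.23644186] 21.723473827532413
[-0.   -0.01 -7.54] [-0.08 -0.07  0.03]
```

View pics/s4a.png

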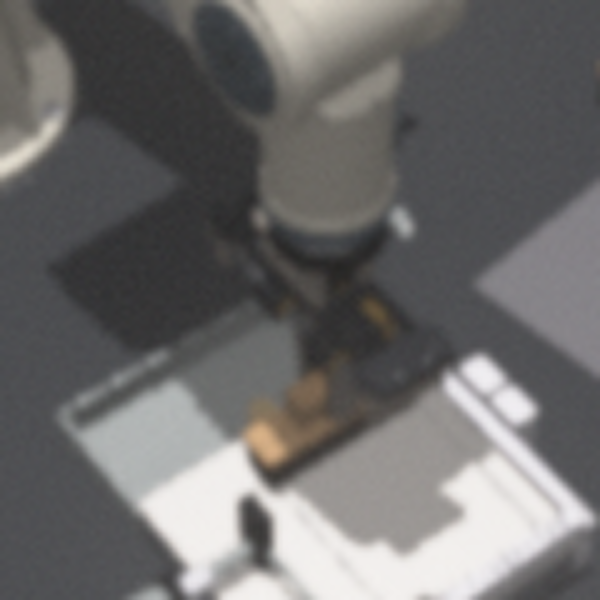

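The bed behind the brush is clear and the disc is visible ahead at (262,408). I'm continuing over the edge.

step_arm(rows=[-1,0,0,-0.8,0,0,0,-1,0,0,-1.7,0,0,0,-1,0,0,-2.7,0,0,0,-1,0,0,-3.7,0,0,0,-1,0,0,-4.7,0,0,0,-1,0,0,-5.7,0,0,0,-1,0,0,-6.7,0,0,0,-1,0,0,-7.5,0,0,0,-1,-3,0,-7.5,0,0,0,-1,-7,0,-7.5,0,0,0,-1,-10,0,-7.5,0,0,0])

```text
t: 10.1
tool_pos: [0.4401, 0.0773, 0.2156]
tcp_rot: [[-0.0, -0.077, 0.997], [-0.0, 0.997, 0.077], [-1.0, -0.0, -0.0]]
wrist_force: [-0.1, 0.3, -1.8]
finger_gap: 0.238
```

```bash
python3 - <<'E'
from h import *
snap('scene','s5');crop('s5',180,110,300,230,5,'s5a')
s=manip.get_state();p=s['tool_pos'];print(p,s['wrist_force'],s['finger_gap']*92)
goto((.4755,.3592,.17,19))
E
```

```text
[0.44187915 0.07767282 0.21881752] [2.05761592 0.42506458 1.51648899] 21.676210922193967
[ 4.91 27.81  5.5 ] [-14.58   0.25   0.03]
```

View pics/s5a.png

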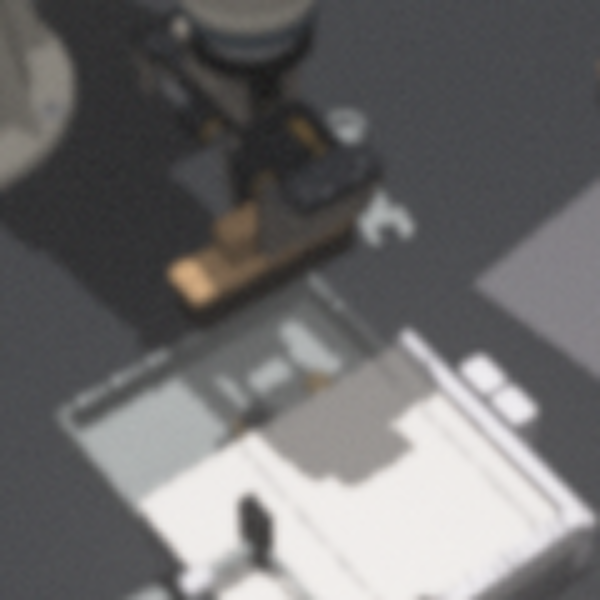

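The bed is clear and pieces are visible in the tray at (318,380) and (240,425). I'm returning the brush to the pad.

step_arm(rows=[-1,0,3,0.6,-1.5,0,0,-1,0,7,1.4,-3.5,0,0,-1,0,11,2.2,-5.5,0,0,-1,0,15,3,-7.5,0,0,-1,0,19,3.8,-9.5,0,0,-1,1,23,4.5,-11.5,0,0,-1,3,27,5.2,-13.5,0,0,-1,5,28.3,5.4,-13.5,0.2,0,-1,7.5,28.3,5.4,-13.5,0.2,0,-1,10,28.3,5.4,-13.5,0.2,0,-1,12.5,28.3,5.4,-13.5,0.2,0,-1,13.5,28.3,5.4,-13.5,0.2,0])

```text
t: 11.65
tool_pos: [0.4734, 0.3625, 0.0819]
tcp_rot: [[-0.002, -0.307, 0.952], [-0.003, 0.952, 0.307], [-1.0, -0.002, -0.002]]
wrist_force: [-0.2, 0.3, -1.4]
finger_gap: 0.237
```

```bash
python3 - <<'E'
from h import *
snap('scene','s6');crop('s6',230,90,350,210,5,'s6a')
s=manip.get_state();p=s['tool_pos'];print(p,s['wrist_force'],s['finger_gap']*92)
goto((.4745,.364,.0671,18))
E
```

```text
[0.47332604 0.36256025 0.08157035] [ 0.0258843  -0.98029233 -3.14306966] 21.75833326516135
[1.45 0.1  0.16] [-0.12 -0.15  0.11]
```

View pics/s6a.png

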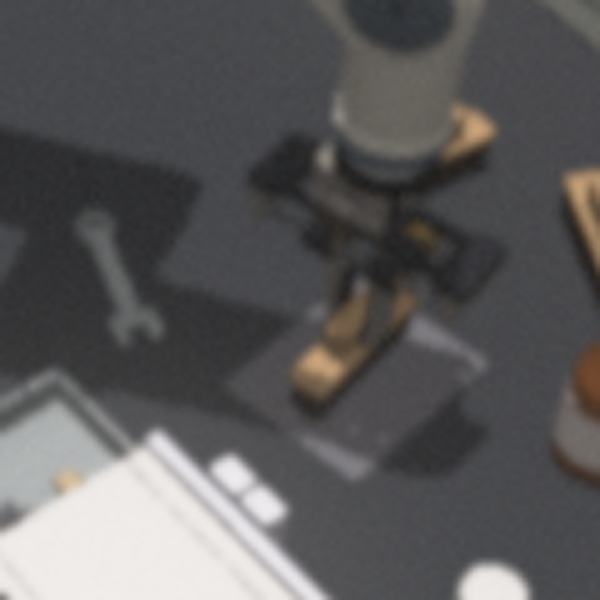

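step_arm(rows=[-1,0.7,0,0.1,0,-0.1,0.1,-1,1.2,0.1,0.1,0,-0.1,0.1,-1,1.4,0.1,0.1,0,-0.1,0.1,-1,1.45,0.1,0.1,0,-0.1,0.1,-1,1.45,0.1,0.1,0,-0.1,0.1,0.3,1.45,0.1,0.1,0,-0.1,0.1,0.3,1.45,0.1,0.1,0,-0.1,0.1,0.3,1.45,0.1,0.1,0,-0.1,0.1,0.3,1.45,0.1,0.1,0,-0.1,0.1,0.3,1.45,0.1,0.1,0,-0.1,0.1,0.3,1.45,0.1,0.1,0,-0.1,0.1])

```text
t: 13.08
tool_pos: [0.4739, 0.3638, 0.0671]
tcp_rot: [[-0.001, -0.307, 0.952], [-0.0, 0.952, 0.307], [-1.0, -0.0, -0.001]]
wrist_force: [0.8, -0.0, -0.2]
finger_gap: 0.653
```

```bash
python3 - <<'E'
from h import *
goto((.4745,.364,.25,19),(.46,.2,.25,-20))
E
```

```text
[-18.29   0.     0.04] [-1.12 -0.05  0.01]
[-18.29 -15.16  -6.37] [ 3.788e+01 -5.000e-02  3.000e-02]
```

step_arm(rows=[0.3,-3,0,0,0,0,0,0.3,-8,0,0,0,0,0,0.3,-13,0,0,0,0,0,0.3,-17,0,0,0,0,0,0,-18.3,-3,-1,8,0,0,-0.1,-18.3,-6,-2,16,0,0,-0.1,-18.3,-10,-3.5,26,0,0,-0.1,-18.3,-13,-5.5,34,0,0,-0.1,-18.3,-15,-6.4,38,0,0])

```text
t: 14.2
tool_pos: [0.4587, 0.2001, 0.2502]
tcp_rot: [[-0.001, 0.347, 0.938], [-0.0, 0.938, -0.347], [-1.0, -0.001, -0.001]]
wrist_force: [0.6, 0.9, 1.7]
finger_gap: 0.452
```

```bash
python3 - <<'E'
from h import *
snap('scene','s7');snap('top','t7');crop('s7',170,110,330,230,5,'s7a');crop('t7',150,120,320,245,4.6,'t7a')
crop('s7',215,190,295,250,10,'s7b')
goto((*jig(0,-.075),.2,-85.5),(*jig(0,-.075),.101,-85.5))
print(manip.get_state()['finger_gap'])
E
```

```text
[  5.04 -15.94  18.44] [6.528e+01 1.000e-02 5.000e-02]
[ 14.94 -15.93  18.45] [6.528e+01 1.000e-02 5.000e-02]
0.4485820264781915
```

View pics/s7a.png

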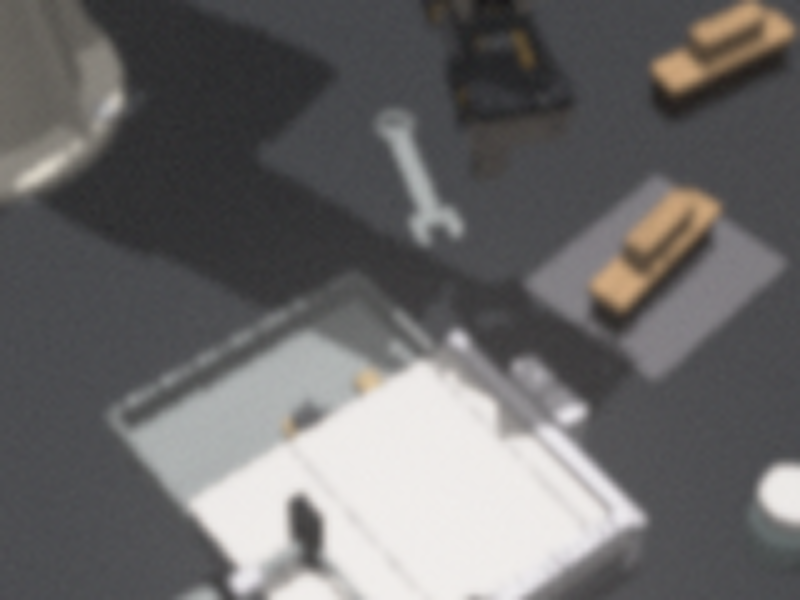

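View pics/t7a.png

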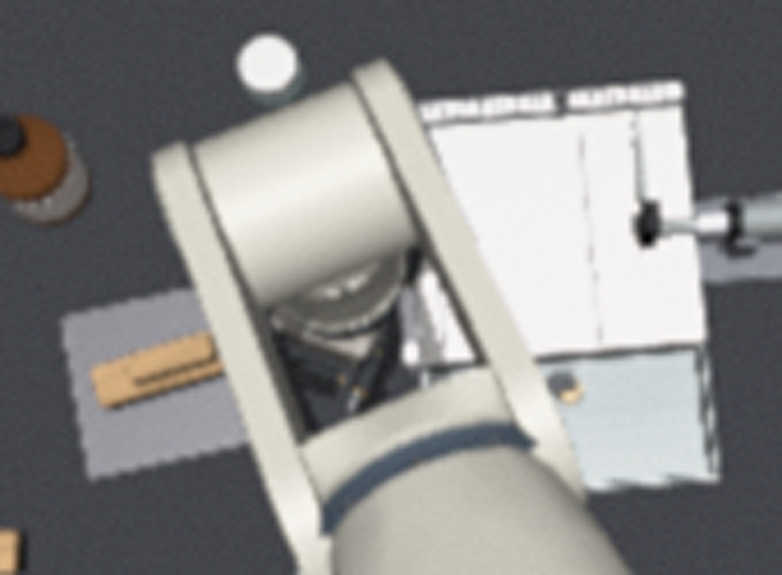

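View pics/s7b.png

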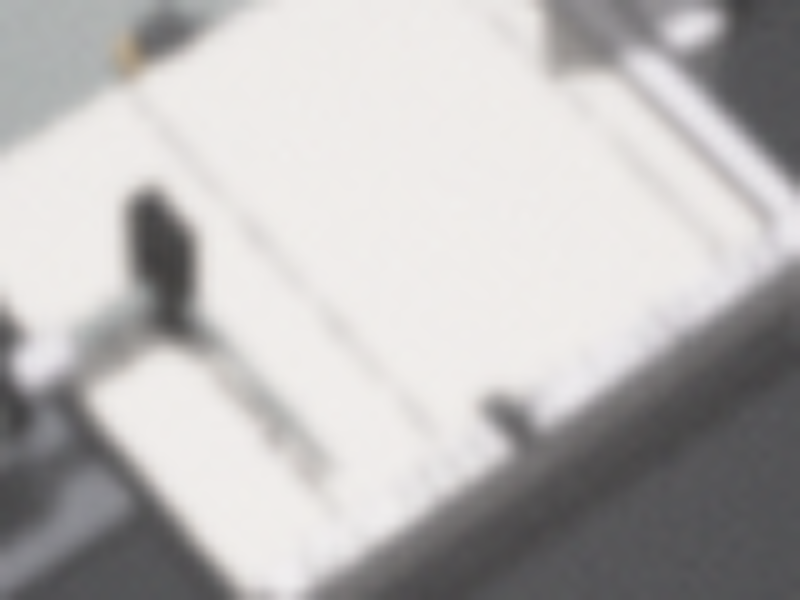

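```bash
python3 - <<'E'
from h import *
a,_=load('t0');b,_=load('t7')
c=lambda im,u0,v0,u1,v1,f:cv2.resize(im[v0:v1,u0:u1,::-1],None,fx=f,fy=f,interpolation=cv2.INTER_CUBIC)
cv2.imwrite('pics/tt.png',np.vstack([c(a,260,135,310,160,15),c(b,260,135,310,160,15)]) if 0 else c(a,255,135,305,175,15))
s,_=load('s7');cv2.imwrite('pics/ss.png',c(s,225,205,275,245,15))
E
```

```text
(no output)
```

View pics/tt.png

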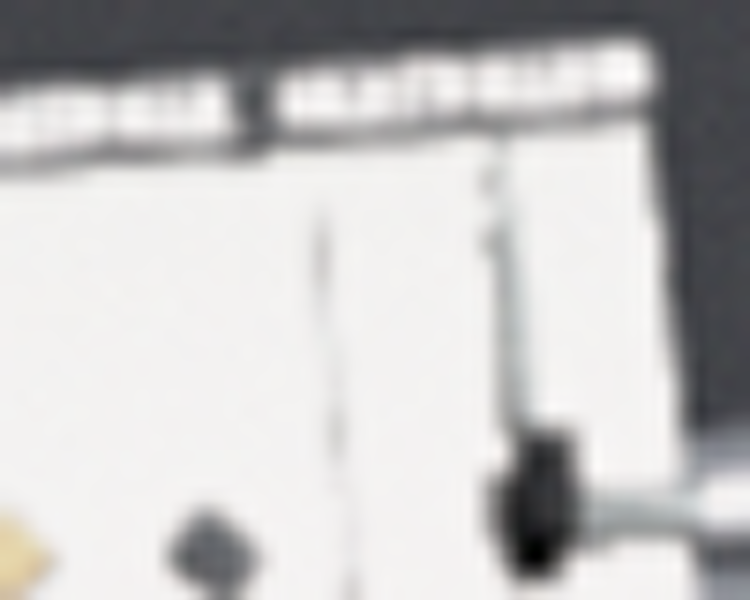

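View pics/ss.png

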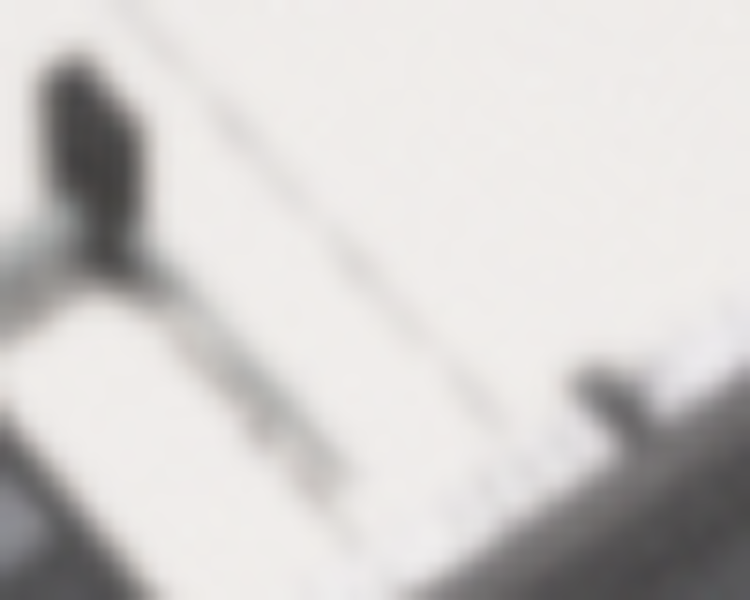

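```bash
python3 - <<'E'
from h import *
c,s=np.cos(JY),np.sin(JY);R=np.array([[c,-s],[s,c]])
j=lambda p:(R.T@(p[:2]-JO)*1000).round(1)
for a,b,z in [(515,400,.08),(505,270,.08),(492,170,.08),(254,90,.086),(254,110,.08),(254,110,.075),(252,140,.074),(252,140,.08)]: print('T',a,b,z,j(at_z('top',*cb(a,b,15,255,135),z)))
for a,b,z in [(190,300,.08),(330,475,.08),(590,385,.086),(590,385,.078),(615,400,.078),(635,440,.075)]: print('S',a,b,z,j(at_z('scene',*cb(a,b,15,225,205),z)))
def pj(n,x,y,z,f,u,v):
    q=proj(n,[*jig(x,y),z]); return ((q[0]-u+.5)*f-.5).round(),((q[1]-v+.5)*f-.5).round()
for sx in(-.013,.013):
  for sy in(-.082,-.068): print(sx,sy,pj('top',sx,sy,.116,15,255,135),pj('scene',sx,sy,.116,15,225,205))
E
```

```text
T 515 400 0.08 [ 30.9 -71.5]
T 505 270 0.08 [ 64.1 -72.2]
T 492 170 0.08 [ 90.  -71.4]
T 254 90 0.086 [113.4 -14.3]
T 254 110 0.08 [110.3 -14.2]
T 254 110 0.075 [111.9 -14.5]
T 252 140 0.074 [104.5 -13.4]
T 252 140 0.08 [102.6 -13. ]
S 190 300 0.08 [ 36.9 -76.3]
S 330 475 0.08 [ 90.7 -77.9]
S 590 385 0.086 [109.8 -21.4]
S 590 385 0.078 [106.4 -18.3]
S 615 400 0.078 [112.6 -16.3]
S 635 440 0.075 [121.8 -17.9]
-0.013 -0.082 (np.float64(588.0), np.float64(533.0)) (np.float64(32.0), np.float64(73.0))
-0.013 -0.068 (np.float64(530.0), np.float64(538.0)) (np.float64(84.0), np.float64(41.0))
0.013 -0.082 (np.float64(578.0), np.float64(428.0)) (np.float64(100.0), np.float64(153.0))
0.013 -0.068 (np.float64(519.0), np.float64(432.0)) (np.float64(152.0), np.float64(120.0))
```

step_arm(rows=[-0.1,0,-2,2,6,0,0,-0.1,0,-4,4.5,14,0,0,-0.1,0,-6,7,23,0,0,-0.1,0.5,-8.5,9.5,32,0,0,-0.1,2,-10.5,12,41,0,0,-0.1,3.5,-13,14.5,50,0,0,-0.1,4.5,-15,17,59,0,0,-0.1,5,-16,18.4,65.3,0,0,-0.1,5.5,-16,18.4,65.3,0,0,-0.1,6,-16,18.4,65.3,0,0])

```text
t: 15.55
tool_pos: [0.5765, -0.0128, 0.19]
tcp_rot: [[-0.001, 0.997, 0.082], [-0.0, 0.082, -0.997], [-1.0, -0.001, 0.0]]
wrist_force: [0.1, 0.3, -0.5]
finger_gap: 0.449
```

```bash
python3 - <<'E'
from h import *
snap('scene','s8');snap('top','t8');crop('s8',190,160,290,240,8,'s8a');crop('t8',190,120,350,240,5,'t8a')
goto((*jig(0,-.0745),.101,-85.5))
print(manip.get_state()['joints'])
E
```

```text
[8.88 0.13 0.01] [0.15 0.01 0.09]
[-2.45115408e-02  3.22272362e-01  1.77923573e+00 -3.92735296e-04
  1.04166040e+00  1.46532675e+00]
```

View pics/s8a.png

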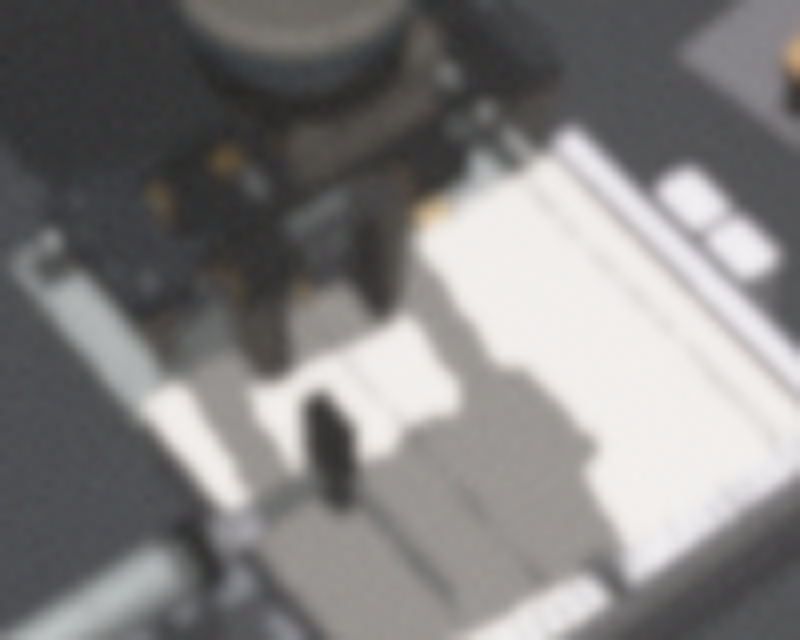

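View pics/t8a.png

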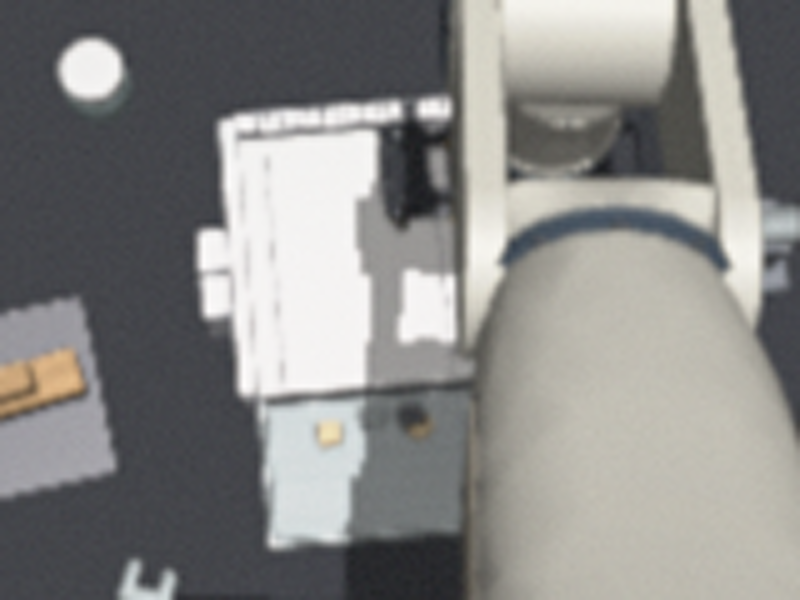

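```bash
python3 - <<'E'
from h import *
p=manip.get_state()['tool_pos']
for z in(.173,.116):
    q=proj('scene',[p[0],p[1],z]); print(z,(q-[190,160]+.5)*8-.5)
E
```

```text
0.173 [322.82553018 329.99690702]
0.116 [328.33541309 408.67923852]
```

All four off-cuts are in the tray: tan block (328,430), ring (375,413), dark block (412,412), disc (420,430). The brush stands on the pad. I'm descending onto the plate.

step_arm(rows=[-0.1,2,0.1,0,0,0,0,-0.1,4.5,0.1,0,0,0,0,-0.1,7,0.1,0,0,0,0,-0.1,8.5,0.1,0,0,0,0,-0.1,8.9,0.1,0,0,0,0,-0.1,8.9,0.1,0,0,0,0,-1,8.9,0.1,0,0,0,0,-1,8.9,0.1,0,0,0,0,-1,8.9,0.1,0,0,0,0,-1,8.9,0.1,0,0,0,0,-1,8.9,0.1,0,0,0,0,-1,8.9,0.1,0,0,0,0], squeeze=40)

```text
t: 17.15
tool_pos: [0.577, -0.0126, 0.1012]
tcp_rot: [[-0.001, 0.997, 0.081], [-0.0, 0.081, -0.997], [-1.0, -0.001, 0.0]]
wrist_force: [-1.1, 2.0, 5.3]
finger_gap: 0.15
```

```bash
python3 - <<'E'
from h import *
s=manip.get_state();p=s['tool_pos'];print(p,s['wrist_force'],s['finger_gap']*92)
snap('scene','s9');crop('s9',190,160,290,240,8,'s9a')
goto((*(p[:2]+jig(0,.0585)-jig(0,0)),p[2],-85.45))
E
```

```text
[ 0.5770356  -0.01256705  0.10121745] [-1.08240281  1.95033425  5.34232563] 13.821618523129896
[-0.01  0.02 -5.85] [0.11 0.01 0.07]
```

View pics/s9a.png

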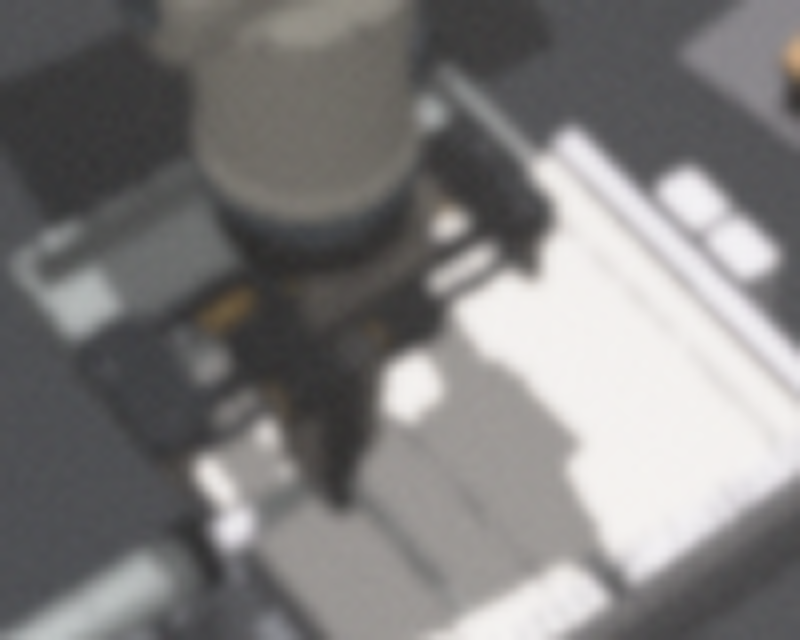

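step_arm(rows=[-1,0,0,-0.5,0,0,0,-1,0,0,-1.2,0,0,0,-1,0,0,-2,0,0,0,-1,0,0,-2.8,0,0,0,-1,0,0,-3.6,0,0,0,-1,0,0,-4.4,0,0,0,-1,0,0,-5.1,0,0,0,-1,0,0,-5.6,0,0,0,-1,0,0,-5.85,0,0,0,-1,0,0,-5.85,0,0,0])

```text
t: 18.45
tool_pos: [0.5721, 0.0458, 0.1012]
tcp_rot: [[-0.001, 0.997, 0.082], [-0.001, 0.082, -0.997], [-1.0, -0.001, 0.001]]
wrist_force: [-1.4, -7.3, 3.3]
finger_gap: 0.15
```

```bash
python3 - <<'E'
from h import *
s=manip.get_state();p=s['tool_pos'];print(p,s['wrist_force'],s['finger_gap']*92)
snap('scene','s10');crop('s10',215,190,285,245,11,'s10a')
snap('top','t10');crop('t10',225,125,305,185,9.5,'t10a')
E
```

```text
[0.57206207 0.04576458 0.10121581] [-1.39432029 -7.2502436   3.34374869] 13.839442237578533
```

View pics/s10a.png

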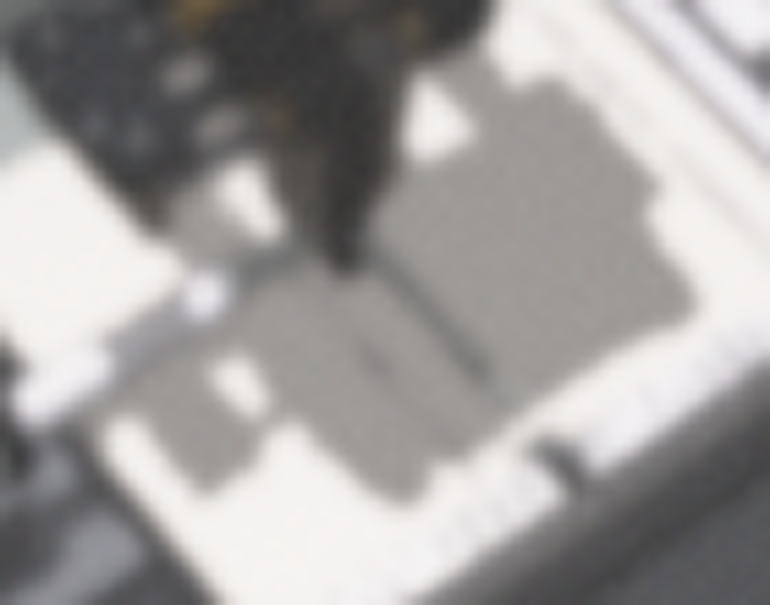

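View pics/t10a.png

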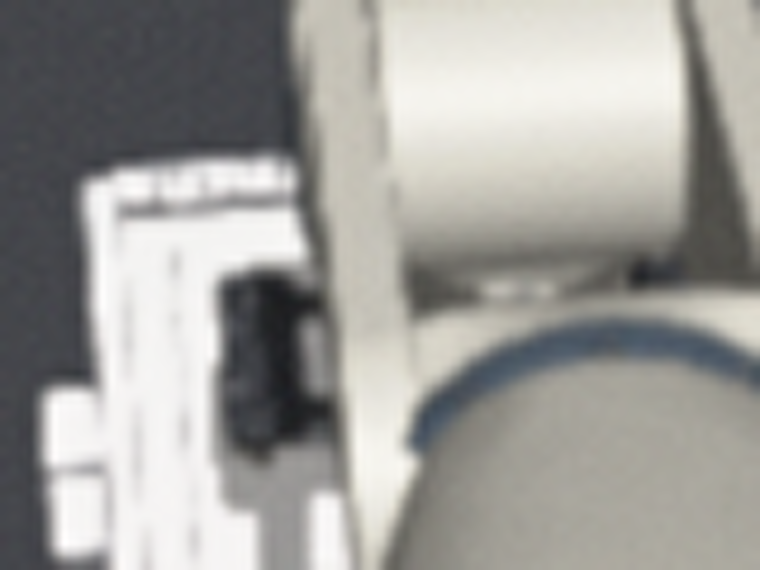

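```bash
python3 - <<'E'
from h import *
c,s=np.cos(JY),np.sin(JY);R=np.array([[c,-s],[s,c]])
j=lambda p:(R.T@(p[:2]-JO)*1000).round(1)
for a,b,z in [(385,260,.08),(435,318,.08),(485,375,.08)]: print('ptr',j(at_z('scene',*cb(a,b,11,215,190),z)))
for a,b in [(530,448),(545,460),(560,465),(582,482)]: print('tab',[j(at_z('scene',*cb(a,b,11,215,190),z)) for z in(.074,.08,.086)])
print(j(manip.get_state()['tool_pos']))
# model overlay: tab candidate & pointer at value
im,_=load('s10');f=14;u0,v0=235,205
big=cv2.resize(im[v0:v0+40,u0:u0+50,::-1],None,fx=f,fy=f,interpolation=cv2.INTER_CUBIC)
cv2.imwrite('pics/s10b.png',big)
o=big.copy()
def L(a,b,col):
    q=[tuple(int(t) for t in ((proj('scene',[*jig(*p[:2]),p[2]])-[u0,v0]+.5)*f-.5)) for p in(a,b)]
    cv2.line(o,*q,col,1)
dy=-.0025
for y in(-.0165,-.0215,-.0115):
    L((.0,y+dy,.08),(.095,y+dy,.08),(0,0,255))
    L((.106,y+dy,.072),(.12,y+dy,.072),(0,200,0));L((.106,y+dy,.086),(.12,y+dy,.086),(255,0,0))
L((.106,-.115+dy,.072),(.106,.115+dy,.072),(0,255,255));L((.12,-.115+dy,.072),(.12,.115+dy,.072),(0,255,255))
cv2.imwrite('pics/s10c.png',o)
E
```

```text
ptr [ 26.  -16.6]
ptr [ 51.9 -17.1]
ptr [ 77.1 -17.4]
tab [array([102.6, -19.9]), array([105.2, -22.2]), array([107.8, -24.5])]
tab [array([108.5, -18.9]), array([111.1, -21.2]), array([113.7, -23.5])]
tab [array([112.6, -16.4]), array([115.1, -18.7]), array([117.7, -21. ])]
tab [array([121.1, -14.8]), array([123.6, -17.1]), array([126.1, -19.4])]
[ -0.4 -15.9]
```

View pics/s10b.png

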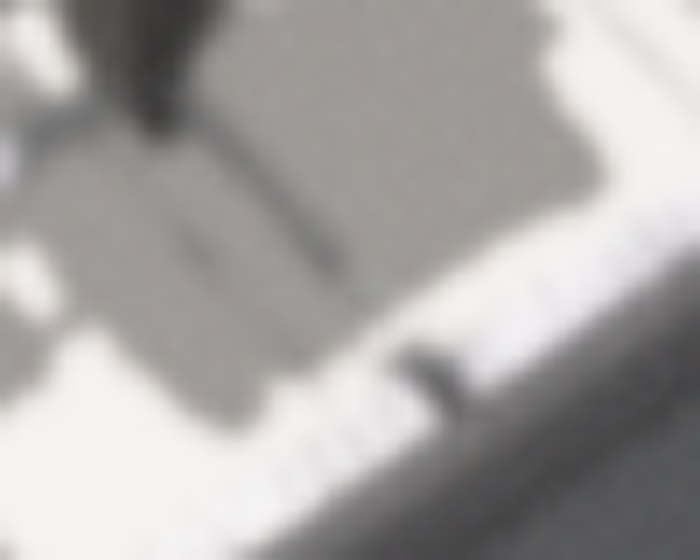

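View pics/s10c.png

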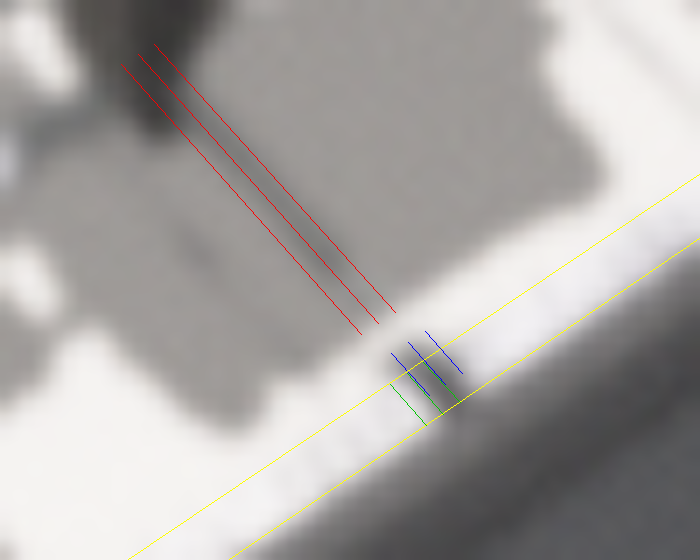

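```bash
python3 - <<'E'
from h import *
c,s=np.cos(JY),np.sin(JY);R=np.array([[c,-s],[s,c]])
j=lambda p:(R.T@(p[:2]-JO)*1000).round(1)
im,_=load('t0')
# intensity profile along the rail centerline (jig x=.113,z=.073), jig y -125..135
g=cv2.cvtColor(im,cv2.COLOR_RGB2GRAY).astype(np.float32)
import scipy.ndimage as nd
ys=np.arange(-.130,.135,.002)
for x,z in((.113,.073),(.110,.073),(.02,.05)):
    q=np.array([proj('top',[*jig(x,y),z]) for y in ys]); v=nd.map_coordinates(g,[q[:,1],q[:,0]],order=1)
    print(x,' '.join(f'{int(y*1000+(.5 if y>0 else -.5))}:{int(k)}' for y,k in zip(ys,v) if y<-.1 or -.034<y<.01 or y>.09))
for x in(.04,.06,.08):
    yy=np.arange(-.09,-.055,.002)
    q=np.array([proj('top',[*jig(x,y),.08]) for y in yy]); v=nd.map_coordinates(g,[q[:,1],q[:,0]],order=1)
    print('ptr',x,' '.join(f'{y*1000:.0f}:{int(k)}' for y,k in zip(yy,v)))
E
```

```text
0.113 -130:70 -128:70 -126:69 -124:69 -122:68 -120:74 -118:82 -116:120 -114:159 -112:199 -110:232 -108:237 -106:241 -104:239 -102:235 -34:235 -32:238 -30:236 -28:233 -26:232 -24:228 -22:193 -20:158 -18:122 -16:98 -14:97 -12:111 -10:144 -8:181 -6:220 -4:235 -2:239 0:234 2:227 4:229 6:230 8:228 90:233 92:227 94:228 96:228 98:216 100:209 102:222 104:234 106:239 108:241 110:239 112:236 114:231 116:230 118:232 120:232 122:231 124:218 126:201 128:159 130:120 132:92 134:73
0.11 -130:69 -128:69 -126:69 -124:68 -122:68 -120:72 -118:79 -116:106 -114:136 -112:169 -110:199 -108:206 -106:212 -104:211 -102:208 -34:228 -32:226 -30:223 -28:219 -26:215 -24:210 -22:179 -20:147 -18:120 -16:100 -14:105 -12:119 -10:152 -8:184 -6:213 -4:229 -2:233 0:233 2:230 4:231 6:231 8:229 90:233 92:230 94:229 96:228 98:211 100:198 102:214 104:227 106:230 108:231 110:228 112:224 114:220 116:225 118:234 120:238 122:240 124:229 126:215 128:170 130:126 132:97 134:73
0.02 -130:150 -128:148 -126:147 -124:147 -122:147 -120:150 -118:155 -116:177 -114:200 -112:222 -110:236 -108:240 -106:242 -104:241 -102:241 -34:239 -32:236 -30:234 -28:233 -26:237 -24:240 -22:241 -20:242 -18:242 -16:242 -14:242 -12:242 -10:242 -8:242 -6:243 -4:242 -2:240 0:236 2:230 4:228 6:226 8:231 90:239 92:235 94:224 96:211 98:222 100:232 102:238 104:242 106:242 108:242 110:239 112:233 114:222 116:223 118:232 120:238 122:242 124:242 126:241 128:239 130:238 132:240 134:241
ptr 0.04 -90:242 -88:242 -86:242 -84:242 -82:241 -80:239 -78:230 -76:218 -74:200 -72:188 -70:185 -68:199 -66:225 -64:236 -62:242 -60:242 -58:242 -56:242
ptr 0.06 -90:242 -88:242 -86:242 -84:242 -82:242 -80:237 -78:230 -76:213 -74:197 -72:185 -70:194 -68:222 -66:235 -64:241 -62:242 -60:242 -58:242 -56:241
ptr 0.08 -90:241 -88:241 -86:241 -84:241 -82:240 -80:238 -78:231 -76:224 -74:217 -72:217 -70:224 -68:231 -66:238 -64:240 -62:241 -60:241 -58:240 -56:240
```

```bash
python3 - <<'E'
from h import *
import scipy.ndimage as nd
for tag in('s7','s10'):
    im,_=load(tag); g=cv2.cvtColor(im,cv2.COLOR_RGB2GRAY).astype(np.float32)
    def prof(x,z,a,b,lab):
        ys=np.arange(a,b,.002)
        q=np.array([proj('scene',[*jig(x,y),z]) for y in ys]); v=nd.map_coordinates(g,[q[:,1],q[:,0]],order=1)
        print(tag,lab,x,z,' '.join(f'{y*1000:.0f}:{int(k)}' for y,k in zip(ys,v)))
    for x in(.107,.111,.115,.119): prof(x,.074,-.04,.004,'tab')
    o=-.09 if tag=='s7' else -.032
    for x in(.035,.05,.065,.08): prof(x,.08,o,o+.03,'ptr')
    prof(.113,.072,-.13,-.1,'railend')
E
```

```text
s7 tab 0.107 0.074 -40:229 -38:230 -36:231 -34:230 -32:229 -30:227 -28:226 -26:221 -24:209 -22:188 -20:162 -18:140 -16:136 -14:137 -12:151 -10:170 -8:188 -6:202 -4:211 -2:218 0:223 2:227
s7 tab 0.111 0.074 -40:224 -38:225 -36:226 -34:226 -32:223 -30:222 -28:222 -26:220 -24:205 -22:182 -20:154 -18:132 -16:120 -14:119 -12:131 -10:150 -8:169 -6:188 -4:202 -2:212 0:219 2:225
s7 tab 0.115 0.074 -40:220 -38:224 -36:225 -34:223 -32:221 -30:220 -28:220 -26:216 -24:204 -22:179 -20:152 -18:128 -16:110 -14:113 -12:126 -10:148 -8:173 -6:192 -4:208 -2:217 0:222 2:225
s7 tab 0.119 0.074 -40:208 -38:209 -36:212 -34:211 -32:207 -30:204 -28:207 -26:199 -24:188 -22:169 -20:142 -18:122 -16:111 -14:115 -12:132 -10:152 -8:172 -6:188 -4:195 -2:201 0:203 2:209
s7 ptr 0.035 0.08 -90:224 -88:215 -86:201 -84:187 -82:181 -80:179 -78:180 -76:186 -74:200 -72:216 -70:225 -68:232 -66:235 -64:237 -62:237
s7 ptr 0.05 0.08 -90:230 -88:221 -86:211 -84:202 -82:196 -80:195 -78:196 -76:200 -74:207 -72:219 -70:228 -68:233 -66:236 -64:237 -62:237
s7 ptr 0.065 0.08 -90:233 -88:226 -86:216 -84:202 -82:190 -80:182 -78:180 -76
[... 1104 characters left out ...]
8
s10 ptr 0.035 0.08 -32:154 -30:154 -28:151 -26:149 -24:144 -22:135 -20:129 -18:126 -16:127 -14:134 -12:142 -10:148 -8:152 -6:153 -4:154
s10 ptr 0.05 0.08 -32:153 -30:154 -28:154 -26:152 -24:148 -22:142 -20:135 -18:131 -16:130 -14:136 -12:143 -10:149 -8:152 -6:154 -4:154
s10 ptr 0.065 0.08 -32:154 -30:154 -28:154 -26:150 -24:146 -22:138 -20:131 -18:128 -16:130 -14:135 -12:142 -10:148 -8:152 -6:155 -4:155
s10 ptr 0.08 0.08 -32:155 -30:154 -28:153 -26:151 -24:147 -22:142 -20:140 -18:140 -16:143 -14:148 -12:151 -10:154 -8:154 -6:154 -4:155
s10 railend 0.113 0.072 -130:85 -128:96 -126:115 -124:138 -122:161 -120:181 -118:196 -116:210 -114:226 -112:236 -110:240 -108:242 -106:241 -104:239 -102:234
```

step_arm(rows=[-1,0,0,0,0,0,0,-1,0,0,0,0,0,0,-1,0,0,0,0,0,0,-1,0,0,0,0,0,0])

```text
t: 19.05
tool_pos: [0.572, 0.0456, 0.1012]
tcp_rot: [[-0.001, 0.997, 0.082], [-0.002, 0.082, -0.997], [-1.0, -0.002, 0.002]]
wrist_force: [0.1, -6.6, 4.2]
finger_gap: 0.152
```

```bash
python3 - <<'E'
from h import *
snap('scene','s11');crop('s11',170,90,340,250,4.6,'s11a')
s=manip.get_state();print(s['tool_pos'],s['wrist_force'],s['t'],s['finger_gap']*92)
E
```

```text
[0.57205812 0.04559324 0.1012164 ] [ 0.0997869  -6.89272694  2.40518647] 19.1 13.540600198515516
```

View pics/s11a.png

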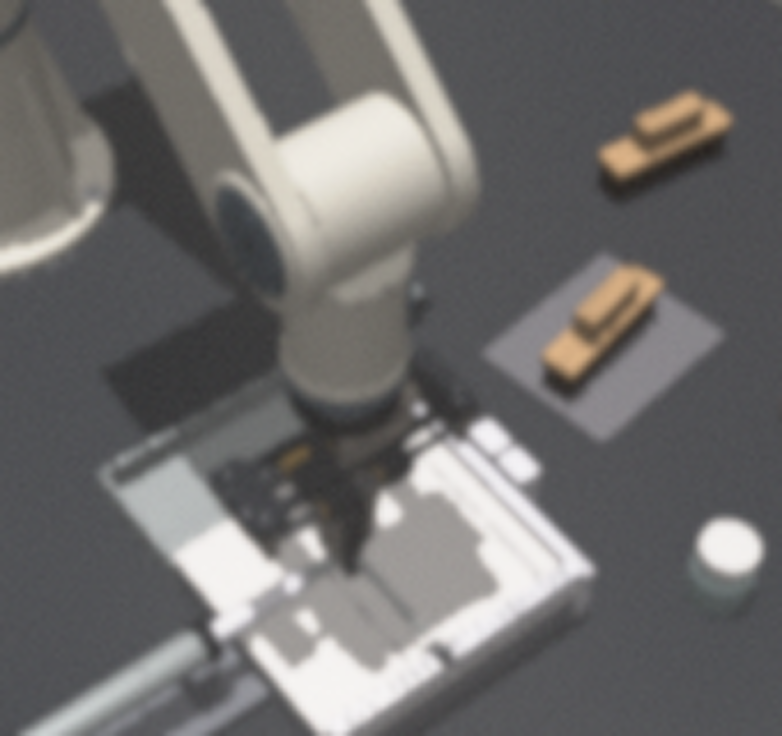

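The arm is steady and the pointer line runs straight into the tab at (440,652). The brush is on its pad at (605,325).

```bash
python3 -c "
from bench import manip
print(manip.hand_in())"
```

```text
the job is handed in; nothing more can be done
None
```

The job is handed in at about 19 s, with every step done in the order you asked.

- **Sweep:** I took the brush on the pad, the farthest right of the three, and swept the bed in one stroke with its bristles about 1 mm above the surface. The pictures afterwards show all four off-cuts in the tray and the bed clear.
- **Brush:** It stands upright on its grey pad, released, a few millimetres from where it started.
- **Stop rod:** I gripped the plate across its 14 mm (the gap reads 13.5 to 13.8 mm) and pulled it 58.4 mm by the arm's reading. The spring force of 6.6 to 7.3 N fits that travel, and the plate was still held steady at hand-in.
- **Pointer against the tab:** The two cameras disagree slightly. The first top picture puts the tab 57.5 to 58 mm from the pointer's rest position, so the rod may be 1 to 2 mm too far. The scene picture puts the pointer 1 to 2 mm short of the tab's middle. Both are within the tab's ±5 mm width, so I left it in the middle.
- **Left alone:** The tab reads the same before and after the pull. I felt no unexpected contact. The bottle, jar and spanner look unmoved in the later pictures. I did not look again at the beaker and white case, but the arm stayed well above them.

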